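# Close and seal the sample case with a snap-hook tag

## Task

Shut the lid of the blue sample case fully, so that the steel loop stands up through the lid's tongue, and then seal it: take the green tag out of its stand and push its snap hook down over the loop until the sprung gate has flicked shut beneath the loop's bar. Leave the tag hanging from the loop on its own, its plate on the outside in front of the case, and leave the red tag in its stand and the timer and dropper bottles where they are.

Things in the scene. Friction and masses are not known exactly. Their poses are not given: they have to be found in the camera images.
- case: Fixed blue open box, 160 (x) x 180 (y) x 105 mm high; origin at the centre of its underside. Its front, with the bracket and the steel loop, faces its own -x. The white lid is hinged along its far (+x) top rim.
- loop (a point): Middle of the loop's horizontal top bar, at (-103, 0, 173) mm in the case frame, axes as the case's. Bar 8 mm thick, along the case's y; 36 mm clear between its legs. The shut lid's tongue lies 62 mm below the bar and reaches 25 mm further to the case's -x.
- lid (a joint): Lid angle in rad: 0 = fully shut, grows as it opens (starts at 0.35 to 0.8). Hinge line along the case's y at (85, 0, 105) mm in the case frame. Lid 6 mm thick, its underside level with the hinge line when shut. It stays where it is left; 2 to 3 N down at its front edge closes it. The loop passes through a slot in its steel tongue.
- lid_left (a point): A place to press on the lid's upper face, 152 mm from the hinge line, near the front edge (which is 166 mm from it), 70 mm to the case's +y of the middle and so clear of the tongue and loop. Moves with the lid; its z axis is the lid's upward normal.
- lid_right (a point): The same, 70 mm to the case's -y.
- stand: Fixed grey stand, 170 (x) x 76 (y) x 48 mm, origin at the centre of its underside, with two slots 40 mm deep for the tag plates, at x = -55 and +35 mm in its frame; either tag may stand in either slot. The tags lift straight up out of it.
- tag_green: Green tag, 175 mm high, about 0.13 kg, upright in the stand (leans up to 0.07 rad). Origin: centre of the plate's lower edge; z up, y across the plate, x from plate to hook nose. Plate 5 (x) x 50 (y) x 66 mm high at x = 0. Above it a hook of 10 mm steel bar, an upside-down U in the x-z plane, mouth down, centred on x = 38 mm, 24 mm wide inside, nose end at z = 70, bow's inside top at z = 122.
- green_grip (a point): Centre of the green grip block on top of the tag, at (38, 0, 155) mm in the tag frame, axes as the tag's. The block is 30 (x) x 14 (y) mm, from z = 129 to 175 mm of the tag frame: pinch it from above across its 14 mm.
- green_seat (a point): On the green tag at (38, 0, 118) mm in its frame: where the middle of the loop's bar lies when the hook hangs on it (leaning lightly on the tongue). To hook on, the tag's x points as the case's x (nose towards the case, plate outside), the mouth straight above the bar (within 7 mm along x), then push straight down.
- gate_green (a joint): Sprung gate of the green hook, rad: 0 = shut, positive = pushed inwards (up). A 21 mm brass bar hinged at the spine, closing the mouth at z = 80 mm of the tag frame. The loop's bar pushes it open (3 to 6 N) while passing from z = 73 to about 107 mm of the tag frame; then it flicks shut under the bar.
- tag_red: Red tag, of the same shape as the green one, in the other slot of the stand; to be left there. Origin and axes as for the green tag.
- timer: White bench timer lying on the table, 62x67x20 mm, a bystander; origin at the centre of its underside.
- dropper_1: Dropper bottle, 27 mm across, 84 mm high, a bystander; origin at the centre of its underside.
- dropper_2: A second dropper bottle of the same size, a bystander; origin at the centre of its underside.

How it is judged:
By the outcome, as a careful person would: the job done as asked, in the order asked, and still so for the second after the job is handed in, with the robot touching nothing.
It also fails if it takes over 53 s, if anything falls off the work surface, if the arm or the gripper's body presses on something with over 40 N, if the wrist force passes 120 N, or if a joint passes its speed limit or range.

## Robot

A 7-joint arm with a two-finger parallel gripper is mounted at the origin on a cart in front of the work surface, level with it; the furniture and walls round the work are solid. World frame = base frame: x ahead of the robot, y to its left, z up, the work surface at z = 0. Lengths are in m, angles in rad, forces in N, time in s.
With the tool pointing down it reaches from about 0.35 to 0.9 m from the base axis. Payload 7.2 kg.
Tool frame: the origin (TCP) lies at the very end of the fingers, on their centre line; the grasp point (between the pads) lies 19 mm behind it; z points along the fingers, y is the line along which they close (so a half turn about z gives the same grasp; the last joint's range is limited). The gripper opens to 88 mm and grips with 3 to 60 N. Pads are 20 mm wide; open, the fingers measure 115 mm over their backs; the gripper's body (75 mm by 178 mm) begins 61 mm behind the grasp point.
Start: joints at [1.182, 0.411, -0.013, 1.596, 0.006, 1.134, -0.082], TCP at [0.197, -0.593, 0.223] pointing down, gripper open.
Joint ranges: [-2.95, 2.95], [-0.29, 1.99], [-1.47, 1.44], [0.14, 2.54], [-1.03, 4.17], [0.13, 1.85], [-2.86, 2.86]. Speed limits (rad/s): [2.39, 2.39, 3.01, 3.01, 3.14, 3.14, 3.14].

## Interface

Orientations are given as a unit quaternion [x, y, z, w].
In Python, from cell import r gives the robot as it stands. The module is installed in compiled form; this text tells all that it offers.
- The arm moves only by the tool apply_moves, never from a script. Its argument "motion" is a list of rows, each a list of 7 numbers: the turn, a rotation vector about the world's x, y, z in rad, then the shift along the world's x, y, z in mm, then the closure, from 0 (fully open) to 1 (shut). A call has 1 to 20 rows; each row is the pose to reach, as a shift and turn from the pose commanded when the call began; what a row does not reach only later rows make up. A row lasts 1/12 s, in which the tool goes at most 41.7 mm and 7.16 degrees, less where a joint would pass 70% of its speed; a pose out of reach is approached as far as the arm can. A call with a gripper value outside its range is refused whole. The fingers move at their own pace and stop on an object; "newtons" is the grip in N (left out, the last holds). Time passes only in rows, so rows that repeat a pose let the fingers close. It gives the time, the measured TCP pose, the force, the opening and the grip force at its end, in the units of the state.
- r.read_state(): the state, without advancing time (a new reading comes with each control period).
- r.camera(name): name is "scene" or "top"; returns the picture (384x512x3 uint8, red, green, blue); there is no depth.
- r.calibration(name): a dict with "camera_matrix" (3x3 intrinsics, pixels), "cam_to_world" (4x4, takes a point from camera to world coordinates). Camera axes: x right, y down, z forward; pixel columns grow to the right and rows downward; lengths in m; the calibration is good to about 2 mm. A picture is of the moment at which its call begins. calibration takes no time and is no camera call.
- r.close_job(): hands the job in; it is judged then, once.
The state is a dict: "time": time; "q": joint angles; "qvel": joint speeds; "effort": joint torques, N m; "eef_pos": TCP position; "tcp_rot": TCP orientation; "ft_force": force on the tool from outside, world axes, zero at the start; "moment": the same for the moment, N m; "gripper_width": finger opening in m; "grip_force": force on a finger pad.
Only numpy, scipy, OpenCV 4.12 (cv2) and the standard library are available. Lean on these libraries where they do the work, as an engineer would, in place of code of your own. Each camera call takes 0.05 s, during which the arm holds its last target. There are 200 camera calls.

## Working session

There is one attempt and no reset: what is moved stays moved. The work goes in short steps, Python scripts to look and compute and a tool call to move; the robot and the scene stay as the last step left them, time stands still between calls to the robot, and variables do not carry over. Pictures are saved under pics/ and viewed, at most 10 in all, crops included, and the job is handed in when it is done.

Besides the shell and the picture viewer there is one more tool, called after ">>>" in YAML: its name, and indented under it one key for each argument. apply_moves: Moves the arm, as the interface text tells. Its arguments: {"type":"object","properties":{"motion":{"type":"array"},"newtons":{"type":"number"}},"required":["motion"]}

```bash
mkdir -p pics
python3 - <<'E'
from cell import r
import cv2,numpy as np
for n in("scene","top"):
    im=r.camera(n);cv2.imwrite(f"pics/{n}0.png",cv2.cvtColor(im,cv2.COLOR_RGB2BGR))
    c=r.calibration(n);print(n,np.round(c["camera_matrix"],1).tolist(),np.round(c["cam_to_world"],3).tolist())
s=r.read_state();print({k:np.round(v,3).tolist() for k,v in s.items()})
E
```

```text
scene [[438.8, 0.0, 258.1], [0.0, 438.8, 189.4], [0.0, 0.0, 1.0]] [[-0.885, -0.364, 0.29, 0.261], [-0.465, 0.679, -0.568, 0.239], [0.01, -0.638, -0.77, 0.814], [0.0, 0.0, 0.0, 1.0]]
top [[429.3, 0.0, 256.2], [0.0, 429.3, 192.8], [0.0, 0.0, 1.0]] [[-0.016, -0.998, 0.065, 0.442], [-1.0, 0.016, -0.004, -0.249], [0.003, -0.065, -0.998, 1.208], [0.0, 0.0, 0.0, 1.0]]
{'time': 0.1, 'q': [1.182, 0.412, -0.013, 1.597, 0.006, 1.134, -0.082], 'qvel': [0.001, -0.001, -0.0, -0.002, 0.001, -0.001, 0.001], 'effort': [0.001, -58.91, 0.643, -29.171, -0.054, 0.015, 0.0], 'eef_pos': [0.197, -0.593, 0.222], 'tcp_rot': [0.987, 0.16, -0.0, -0.001], 'ft_force': [-0.564, 0.013, 0.188], 'moment': [-0.022, -0.006, 0.001], 'grip_force': 0.0, 'gripper_width': 0.088}
```

View pics/scene0.png

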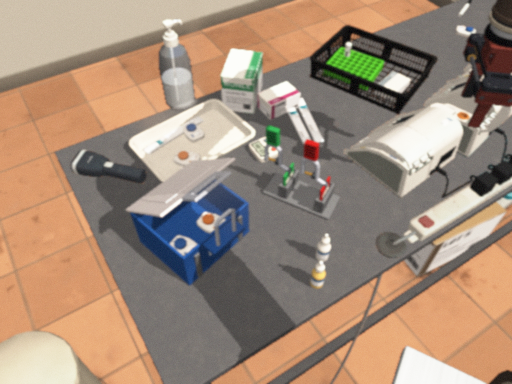

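View pics/top0.png

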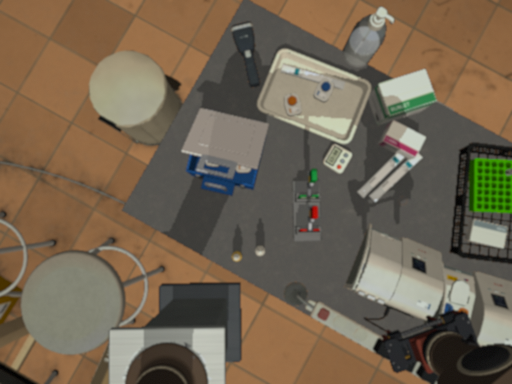

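The scene view shows the case at (190,225), the green block at (273,134) and the red block at (312,150). In the top view the lid is at (227,140), the green block at (313,175), red at (313,212), and the loop near (212,185). I'll zoom in next.

```bash
cat > h.py <<'E'
from cell import r
import cv2,numpy as np
def ray(n,p):
    c=r.calibration(n);K=c["camera_matrix"];T=np.array(c["cam_to_world"])
    d=T[:3,:3]@np.linalg.solve(K,[p[0],p[1],1]);return T[:3,3],d/np.linalg.norm(d)
def plane(n,p,z):
    o,d=ray(n,p);return o+d*(z-o[2])/d[2]
def tri(ps,pt):
    (a,u),(b,v)=ray("scene",ps),ray("top",pt)
    st=np.linalg.lstsq(np.c_[u,-v],b-a,rcond=None)[0]
    x,y=a+u*st[0],b+v*st[1];return (x+y)/2,np.linalg.norm(x-y)*1000
def proj(n,P):
    c=r.calibration(n);T=np.linalg.inv(c["cam_to_world"]);q=c["camera_matrix"]@(T[:3,:3]@np.array(P)+T[:3,3]);return q[:2]/q[2]
def crop(n,im,x,y,w,h,s):
    return cv2.resize(cv2.cvtColor(im[y:y+h,x:x+w],cv2.COLOR_RGB2BGR),None,fx=s,fy=s,interpolation=cv2.INTER_CUBIC)
E
python3 - <<'E'
from h import *
a=cv2.imread("pics/scene0.png")[:,:,::-1];b=cv2.imread("pics/top0.png")[:,:,::-1]
A=crop(0,a,120,145,135,145,4);A2=crop(0,a,255,115,100,110,4)  # 540x580
cv2.imwrite("pics/c1.png",A)
B=crop(0,b,170,100,160,150,5);B=B[:600];cv2.imwrite("pics/c2.png",B)
cv2.imwrite("pics/c3.png",crop(0,a,255,115,100,85,7)[:595,:700])
for n,i in(("s",a),("t",b)):
    h=cv2.cvtColor(i.copy(),cv2.COLOR_RGB2HSV)
    for c,lo,hi in(("green",(50,140,40),(75,255,255)),("red",(0,190,90),(4,255,255)),("red2",(174,190,90),(180,255,255))):
        m=cv2.inRange(h,lo,hi);k,l,st,ce=cv2.connectedComponentsWithStats(m)
        print(n,c,[(st[j].tolist(),ce[j].round(1).tolist()) for j in range(1,k) if st[j][4]>15])
E
```

```text
s green [([326, 46, 59, 36, 1109], [356.5, 63.6]), ([324, 69, 27, 14, 113], [336.7, 76.1]), ([359, 84, 10, 6, 38], [363.2, 86.8]), ([267, 126, 13, 20, 203], [272.8, 135.1]), ([284, 173, 4, 8, 19], [285.3, 175.9])]
s red [([305, 141, 13, 19, 141], [312.1, 149.3])]
s red2 []
t green [([410, 94, 24, 13, 143], [421.3, 99.9]), ([310, 169, 7, 13, 74], [313.4, 175.1]), ([505, 168, 7, 9, 18], [507.3, 172.1]), ([480, 211, 16, 2, 16], [487.5, 211.2])]
t red [([312, 207, 6, 11, 56], [314.1, 212.1])]
t red2 []
```

View pics/c1.png

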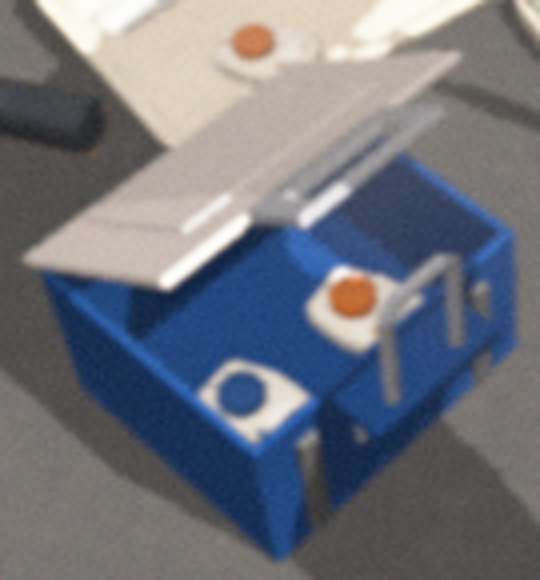

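View pics/c2.png

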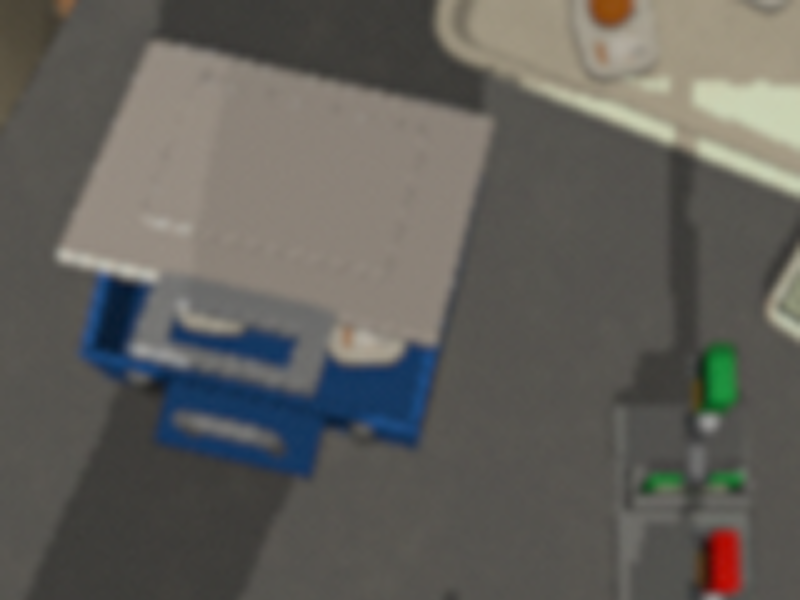

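View pics/c3.png

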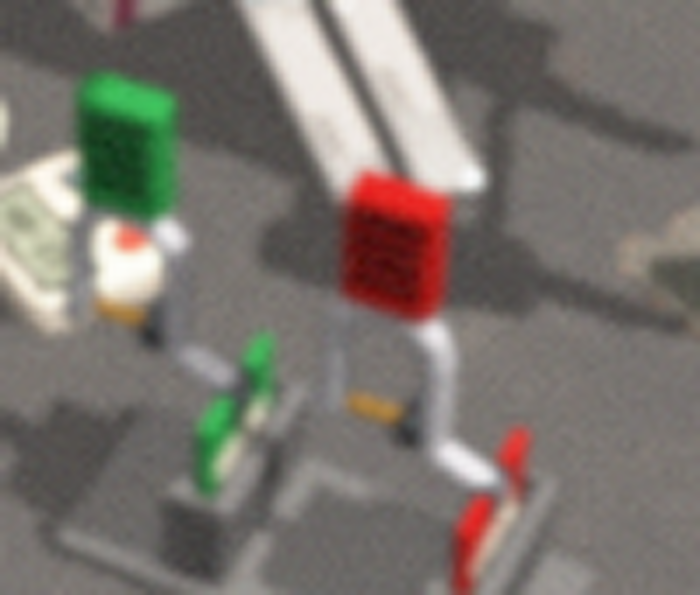

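c1 shows the loop's top bar from (388,308) to (455,258), the rim's front corners at (262,450) and (515,235), and the lid's front corners at (165,285) and (460,55). c2 shows the bar from (175,418) to (282,442), the rim's front corners at (85,352) and (418,440), and the green block at (718,378) with its plate at (693,482).

```bash
cat >> h.py <<'E'
S=lambda x,y:((x+.5)/4-.5+120,(y+.5)/4-.5+145)
S3=lambda x,y:((x+.5)/7-.5+255,(y+.5)/7-.5+115)
T=lambda x,y:((x+.5)/5-.5+170,(y+.5)/5-.5+100)
E
python3 - <<'E'
from h import *
P=lambda *a:print(*[np.round(np.array(x)*1000).astype(int).tolist() if np.ndim(x) else round(float(x),3) for x in a])
print("loop ctr");P(*tri(S(421,283),T(229,430)))
P(plane("top",T(175,418),.173),plane("top",T(282,442),.173),plane("scene",S(388,308),.173),plane("scene",S(455,258),.173))
print("rim");P(*tri(S(262,450),T(85,352)));P(*tri(S(515,235),T(418,440)))
P(plane("top",T(85,352),.105),plane("top",T(418,440),.105),plane("scene",S(262,450),.105),plane("scene",S(515,235),.105))
print("lid front");P(*tri(S(165,285),T(60,257)));P(*tri(S(460,55),T(435,345)))
print("lid back top view at .105");P(plane("top",T(150,42),.108),plane("top",T(494,120),.108))
print("green");P(*tri((272.8,135.1),(313.4,175.1)))
P(*tri(S3(130,93),T(720,378)))
print("red");P(*tri((312.1,149.3),(314.1,212.1)));P(plane("top",T(645,482),.066),plane("top",T(745,480),.066))
print("grip top corners");P(*[plane("scene",S3(*p),.180) for p in((80,100),(98,72),(178,95),(160,122))])
P(*[plane("top",T(*p),.180) for p in((705,345),(738,348),(738,408),(703,405))])
E
```

```text
loop ctr
[530, -154, 168] 0.171
[535, -129, 173] [523, -180, 173] [533, -132, 173] [521, -171, 173]
rim
[575, -75, 102] 4.285
[530, -246, 99] 2.244
[576, -75, 105] [528, -246, 105] [572, -75, 105] [529, -241, 105]
lid front
[610, -79, 205] 0.278
[565, -255, 207] 0.165
lid back top view at .105
[738, -110, 108] [694, -288, 108]
green
[552, -395, 158] 1.035
[550, -392, 182] 0.325
red
[460, -394, 158] 2.566
[507, -367, 66] [507, -420, 66]
grip top corners
[563, -384, 180] [564, -397, 180] [538, -400, 180] [537, -386, 180]
[566, -385, 180] [564, -401, 180] [535, -400, 180] [537, -384, 180]
```

>>> apply_moves:
  motion:
    - [0,0,-0.1,0,0,40,0.3]
    - [0,0,-0.2,10,10,80,0.6]
    - [0,0,-0.32,35,33,100,1]
    - [0,0,-0.32,63,60,110,1]
    - [0,0,-0.32,92,86,110,1]
    - [0,0,-0.32,120,112,110,1]
    - [0,0,-0.32,148,138,110,1]
    - [0,0,-0.32,176,164,110,1]
    - [0,0,-0.32,204,190,110,1]
    - [0,0,-0.32,232,216,110,1]
    - [0,0,-0.32,260,242,110,1]
    - [0,0,-0.32,288,268,110,1]
    - [0,0,-0.32,316,294,110,1]
    - [0,0,-0.32,346,320,90,1]
    - [0,0,-0.32,372,346,60,1]
    - [0,0,-0.32,383,355,30,1]
    - [0,0,-0.32,383,355,10,1]
  newtons: 20

```text
time: 1.52
eef_pos: [0.5822, -0.2319, 0.2286]
tcp_rot: [1.0, 0.004, -0.001, -0.002]
ft_force: [-0.4, -0.1, -1.0]
gripper_width: 0.0005
grip_force: 0.0
```

>>> apply_moves:
  motion:
    - [0,0,0,0,0,-14,1]
    - [0,0,0,2,-2,-28,1]
    - [0,0,0,-3,-1,-38,1]
    - [0,0,0,-9,1,-49,1]
    - [0,0,0,-15,2,-62,1]
    - [0,0,0,-21,4,-76,1]
    - [0,0,0,-24,5,-87,1]
    - [0,0,0,-27,6,-98,1]
    - [0,0,0,-29,6,-110,1]
    - [0,0,0,-30,6,-118,1]
    - [0,0,0,-30,6,-122,1]
    - [0,0,0,-30,6,-124,1]
    - [0,0,0,-30,6,-124,1]

```text
time: 2.6
eef_pos: [0.5494, -0.2321, 0.111]
tcp_rot: [1.0, 0.0, -0.001, 0.0]
ft_force: [-8.8, 3.9, 21.3]
gripper_width: 0.0007
grip_force: 10.2
```

>>> apply_moves:
  motion:
    - [0,0,0,0,0,30,1]
    - [0,0,0,0,0,70,0.7]
    - [0,0,0,0,-10,110,0.4]
    - [0,0,0,0,-35,145,0.3]
    - [0,0,0,0,-70,165,0.3]
    - [0,0,0,0,-105,165,0.3]
    - [0,0,0,0,-140,165,0.3]
    - [0,0,0,0,-160,165,0.3]
    - [0,0,0,0,-160,165,0.3]

```text
time: 3.35
eef_pos: [0.5476, -0.3983, 0.2729]
tcp_rot: [1.0, -0.003, -0.001, 0.001]
ft_force: [0.0, 0.4, -0.7]
gripper_width: 0.0502
grip_force: 0.0
```

Run:
```python
from h import *
a=r.camera("scene");b=r.camera("top")
A=crop(0,a,120,105,200,180,3);B=crop(0,b,170,100,160,150,3)
B=cv2.copyMakeBorder(B,0,max(0,A.shape[0]-B.shape[0]),0,0,cv2.BORDER_CONSTANT)
cv2.imwrite("pics/d1.png",cv2.resize(A,None,fx=1.1,fy=1.1));cv2.imwrite("pics/d1t.png",cv2.resize(crop(0,b,170,100,160,150,5),(640,600)))
s=r.read_state();print(s["eef_pos"],s["time"],s["q"])
```

```text
[ 0.54957186 -0.3925895   0.2730531 ] 3.45 [ 0.64113375  0.47279924 -0.14027739  1.38409805  0.06598158  1.29034563
 -1.07396378]
```

View pics/d1.png

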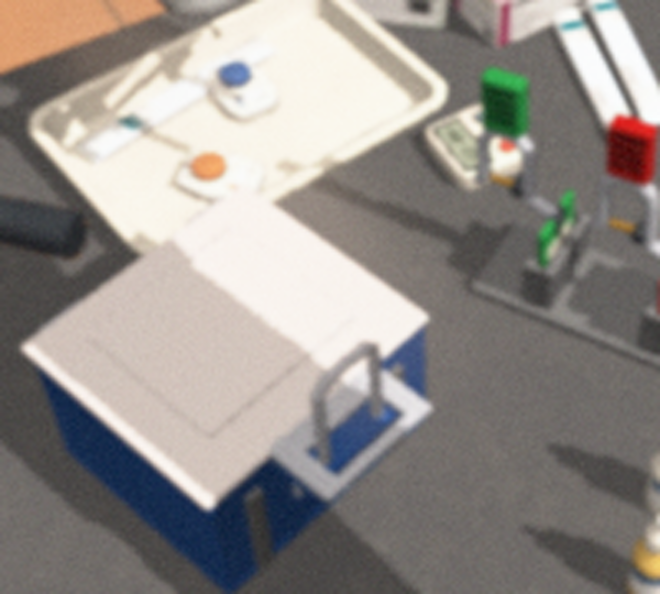

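The lid lies flat, and the loop (bar centre about (345,365) in the crop) stands through the tongue. The green tag is untouched. Next I grasp it.

>>> apply_moves:
  motion:
    - [0,0,0,1,0,-30,0.4]
    - [0,0,0,1,0,-65,0.4]
    - [0,0,0,1,0,-95,0.4]
    - [0,0,0,1,0,-115,0.4]
    - [0,0,0,1,0,-125,0.4]
    - [0,0,0,1,0,-125,0.7]
    - [0,0,0,1,0,-125,0.9]
    - [0,0,0,1,0,-125,1]
    - [0,0,0,1,0,-125,1]
    - [0,0,0,1,0,-125,1]
    - [0,0,0,1,0,-125,1]
  newtons: 50

```text
time: 4.37
eef_pos: [0.5515, -0.3924, 0.1498]
tcp_rot: [1.0, 0.0, 0.001, 0.0]
ft_force: [0.4, -0.1, -1.0]
gripper_width: 0.0165
grip_force: 0.0
```

>>> apply_moves:
  motion:
    - [0,0,0,0,0,0,1]
    - [0,0,0,0,0,0,1]
    - [0,0,0,0,0,0,1]
    - [0,0,0,0,0,5,1]
    - [0,0,0,0,0,20,1]
    - [0,0,0,0,0,45,1]
    - [0,0,0,0,0,75,1]
    - [0,0,0,0,0,110,1]
    - [0,0,0,0,0,145,1]
    - [0,0,0,0,10,175,1]
    - [0,0,-0.05,-3,35,192,1]
    - [0,0,-0.1,-6,70,192,1]
    - [0,0,-0.15,-9,105,192,1]
    - [0,0,-0.2,-12,140,192,1]
    - [0,0,-0.25,-15,175,192,1]
    - [0,0,-0.25,-18,205,192,1]
    - [0,0,-0.25,-20,228,192,1]
    - [0,0,-0.25,-21,238,192,1]
    - [0,0,-0.25,-21,238,192,1]
    - [0,0,-0.25,-21,238,192,1]

```text
time: 6.03
eef_pos: [0.5299, -0.155, 0.3406]
tcp_rot: [0.992, -0.124, -0.0, 0.0]
ft_force: [-0.1, -0.4, -1.1]
gripper_width: 0.0132
grip_force: 50.0
```

Run:
```python
from h import *
a=r.camera("scene");b=r.camera("top")
u=proj("scene",(.530,-.154,.24));v=proj("top",(.530,-.154,.24));print(u,v)
cv2.imwrite("pics/full.png",cv2.cvtColor(a,cv2.COLOR_RGB2BGR))
x,y=int(u[0])-60,int(u[1])-90;A=crop(0,a,x,y,130,150,4)
x2,y2=int(v[0])-40,int(v[1])-40
B=crop(0,b,x2,y2,60,60,4);B=cv2.copyMakeBorder(B,0,A.shape[0]-B.shape[0],0,0,cv2.BORDER_CONSTANT)
cv2.imwrite("pics/e1.png",np.hstack([A,B]));print(x,y,x2,y2)
s=r.read_state();print(s["eef_pos"],s["tcp_rot"],s["gripper_width"],s["grip_force"],s["ft_force"],s["time"])
```

```text
[222.36463026 190.13767852] [212.26698287 182.79890895]
162 100 172 142
[ 0.52987671 -0.15628737  0.34033797] [ 9.92087413e-01 -1.25548132e-01 -3.05657046e-04  3.72788872e-04] 0.013850550946824363 49.999483823776245 [-0.14808155 -0.71892002 -1.05737615] 6.1333
```

View pics/e1.png

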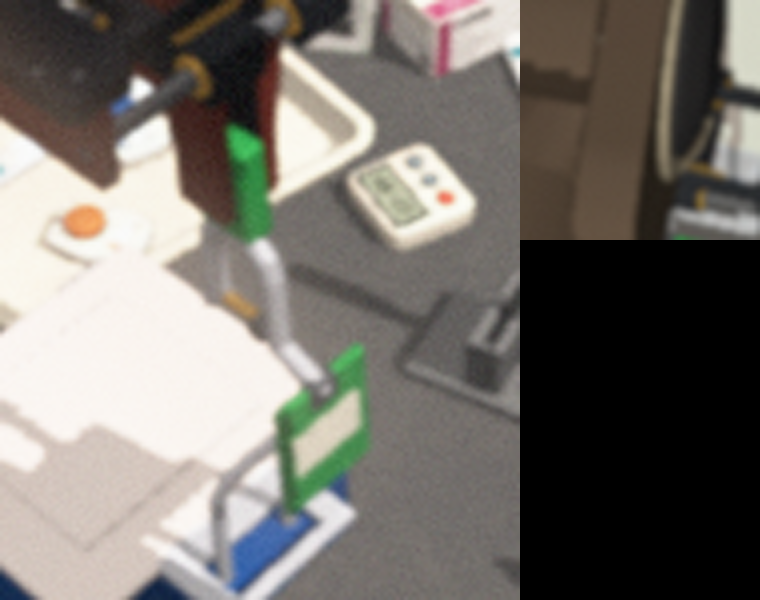

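The tag is held, with its plate at the outer side: corners (278,413), (360,347), (368,437) and (290,510) in the crop. The gate runs from about (225,293) to (258,315), and the loop's bar is from (218,497) to (285,440). I'll cast these rays onto the tag's mid-plane.

Run:
```python
from h import *
yaw=-.2515;ex=np.array([np.cos(yaw),np.sin(yaw),0]);ey=np.array([-np.sin(yaw),np.cos(yaw),0])
g=np.array([.5299,-.155,0])
for n,p in dict(bot=(329,473),top=(319,380),gateA=(225,293),gateB=(258,315),spineJoin=(322,385),blkbot=(250,237)).items():
    o,d=ray("scene",((p[0]+.5)/4-.5+162,(p[1]+.5)/4-.5+100));P=o+d*(ey@(g-o))/(ey@d)
    print(n,np.round([ex@(P-g)*1000,P[2]*1000],1))
print(proj("scene",(.5299,-.155,.173)))
im=cv2.imread("pics/full.png");h=cv2.cvtColor(im,cv2.COLOR_BGR2HSV)
m=cv2.inRange(h,(45,90,30),(80,255,255));m[:, :215]=0;m[:180]=0
c=max(cv2.findContours(m,0,2)[0],key=cv2.contourArea);print(cv2.contourArea(c),((cv2.approxPolyDP(c,3,True)[:,0]+.5-[162,100])*4).tolist())
```

```text
bot [-48.5 204.2]
top [-44.2 263.9]
gateA [  8.5 276.4]
gateB [-10.6 277.6]
spineJoin [-45.9 262.1]
blkbot [ -9.1 322.2]
[224.64885365 213.31870515]
90.0 [[366.0, 434.0], [290.0, 478.0], [294.0, 510.0]]
```

>>> apply_moves:
  motion:
    - [-0.009,-0.034,0,-2,1,-10,1]
    - [-0.017,-0.068,0,-4,3,-30,1]
    - [-0.017,-0.068,0,-4,3,-50,1]
    - [-0.017,-0.068,0,-4,3,-65,1]
    - [-0.017,-0.068,0,-4,3,-75,1]
    - [-0.017,-0.068,0,-4,3,-82,1]
    - [-0.017,-0.068,0,-4,3,-85,1]
    - [-0.017,-0.068,0,-4,3,-85,1]
    - [-0.017,-0.068,0,-4,3,-85,1]

```text
time: 6.88
eef_pos: [0.5265, -0.1515, 0.2561]
tcp_rot: [0.992, -0.124, 0.035, 0.004]
ft_force: [-0.1, 0.6, -1.5]
gripper_width: 0.0139
grip_force: 50.0
```

Run:
```python
from h import *
a=r.camera("scene");cv2.imwrite("pics/f1.png",crop(0,a,165,140,110,120,5));s=r.read_state();print(s["eef_pos"],s["tcp_rot"],s["ft_force"])
```

```text
[ 0.52659367 -0.15137014  0.25636193] [ 0.9916073  -0.12429438  0.03532079  0.00427872] [-0.22052974 -1.1608136  -0.85165376]
```

View pics/f1.png

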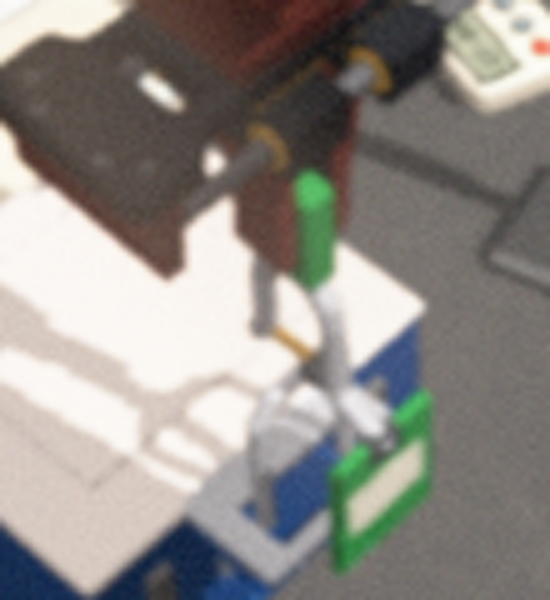

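The hook stands just above the loop: gate from (270,325) to (312,355), plate corners (333,465), (430,395), (432,490) and (340,570), and the near end of the bar at (258,410).

Run:
```python
from h import *
yaw=-.2515;ex=np.array([np.cos(yaw),np.sin(yaw),0]);ey=np.array([-np.sin(yaw),np.cos(yaw),0])
g=np.array([.5266,-.1514,0]);C=lambda p:((p[0]+.5)/5-.5+165,(p[1]+.5)/5-.5+140)
for n,p in dict(bot=(386,530),top=(381,430),gateN=(270,325),gateS=(314,357),noseEnd=(263,333)).items():
    o,d=ray("scene",C(p));P=o+d*(ey@(g-o))/(ey@d);print(n,np.round([ex@(P-g)*1000,P[2]*1000],1))
for z in(.168,.173):
  P=plane("scene",C((258,410)),z);print("near bar end",np.round([ex@(P-g)*1000,ey@(P-g)*1000],1))
  for q in(tri(S(421,283),T(229,430))[0],plane("top",T(229,430),z),plane("scene",S(421,283),z)): print("loop",np.round([ex@(q-g)*1000,ey@(q-g)*1000],1))
```

```text
bot [-39.8 114.4]
top [-39.  178.8]
gateN [ 15.4 191.5]
gateS [ -6.8 192.4]
noseEnd [ 19.7 183. ]
near bar end [ 5.  18.3]
loop [ 3.6 -2.3]
loop [ 3.6 -2.3]
loop [ 3.3 -2.1]
near bar end [ 2.2 20.5]
loop [ 3.6 -2.3]
loop [ 3.4 -2.8]
loop [0.5 0.3]
```

>>> apply_moves:
  motion:
    - [0,0,0,0,0,-6,1]
    - [0,0,0,0,0,-13,1]
    - [0,0,0,0,0,-20,1]
    - [0,0,0,0,0,-27,1]
    - [0,0,0,0,0,-34,1]
    - [0,0,0,0,0,-41,1]
    - [0,0,0,0,0,-48,1]
    - [0,0,0,0,0,-54,1]
    - [0,0,0,0,0,-58,1]
    - [0,0,0,0,0,-60,1]
    - [0,0,0,0,0,-60,1]

```text
time: 7.85
eef_pos: [0.5275, -0.1515, 0.199]
tcp_rot: [0.992, -0.124, 0.037, 0.005]
ft_force: [-8.3, 1.0, 25.8]
gripper_width: 0.0135
grip_force: 50.0
```

Run:
```python
from h import *
a=r.camera("scene");cv2.imwrite("pics/g1.png",crop(0,a,175,160,90,100,6));s=r.read_state();print(s["eef_pos"],s["moment"],s["ft_force"])
```

```text
[ 0.52760649 -0.15148569  0.19903392] [ 0.35082393  1.56397884 -0.04300814] [-7.1138719   2.05228351 24.67622257]
```

View pics/g1.png

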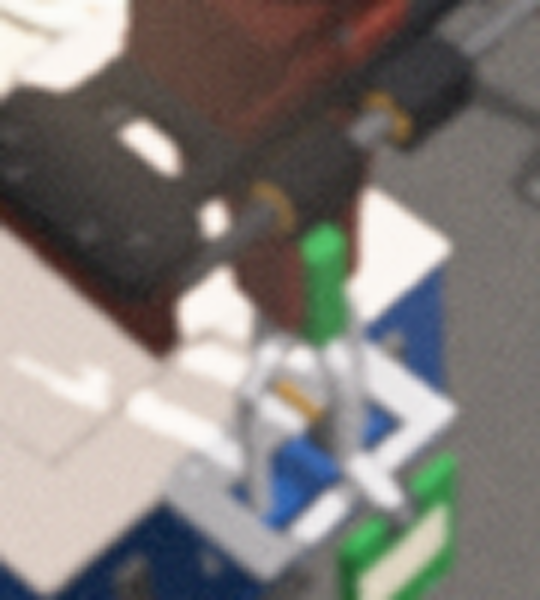

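The gate (280,380)–(320,415) lies straight across the mouth again, under the bar. The 25 N is the bow bottomed on the bar. I'll ease off and release.

>>> apply_moves:
  motion:
    - [0,0,0,0,0,2,1]
    - [0,0,0,0,0,3.5,1]
    - [0,0,0,0,0,3.5,1]
    - [0,0,0,0,0,3.5,0.85]
    - [0,0,0,0,0,3.5,0.7]
    - [0,0,0,0,0,3.5,0.6]
    - [0,0,0,0,0,3.5,0.5]
    - [0,0,0,0,0,3.5,0.5]
    - [0,0,0,0,0,3.5,0.5]
    - [0,0,0,0,0,15,0.5]
    - [0,0,0,0,0,35,0.5]
    - [0,0,0,0,0,65,0.5]
    - [0,0,0,0,0,100,0.5]
    - [0,0,0,0,-30,130,0.5]
    - [0,0,0,0,-60,150,0.5]
    - [0,0,0,0,-95,150,0.5]
    - [0,0,0,0,-130,150,0.5]
    - [0,0,0,0,-150,150,0.5]
    - [0,0,0,0,-150,150,0.5]
    - [0,0,0,0,-150,150,0.5]

```text
time: 9.57
eef_pos: [0.5256, -0.3021, 0.3449]
tcp_rot: [0.992, -0.125, 0.034, 0.004]
ft_force: [0.5, 1.0, 0.7]
gripper_width: 0.0434
grip_force: 0.0
```

Run:
```python
from h import *
a=r.camera("scene");cv2.imwrite("pics/h1.png",crop(0,a,130,110,220,190,3.5)[:600,:780] if 0 else cv2.resize(cv2.cvtColor(a[110:300,130:350],cv2.COLOR_RGB2BGR),(690,596),interpolation=cv2.INTER_CUBIC))
```

```text
(no output)
```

View pics/h1.png

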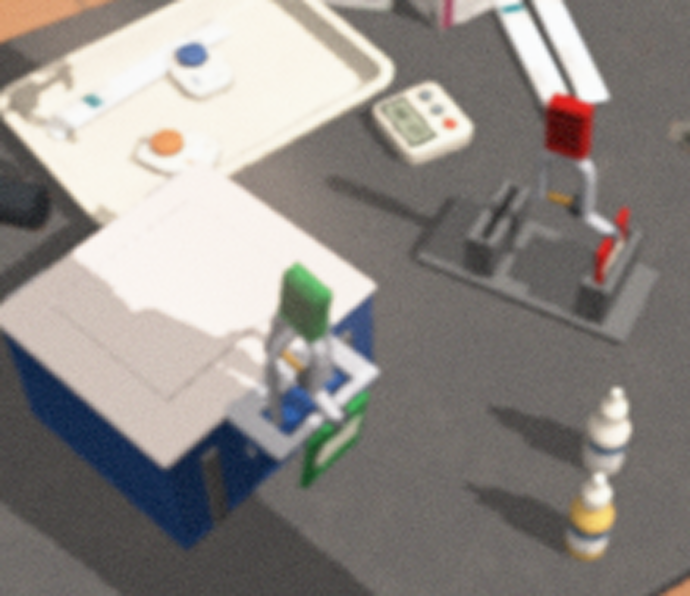

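The tag hangs on the loop with its block at (305,300), its gate at (292,360) under the bar, and its plate in front of the case at (335,440). The lid is shut, and the red tag, timer and droppers are undisturbed.

```bash
python3 -c "
from cell import r
print(r.close_job())"
```

```text
the job is handed in; nothing more can be done
None
```

The lid is shut with the loop up through its tongue, and the green tag hangs on its own from the loop with its gate closed under the bar and its plate in front of the case; the job was handed in at about 10 s (no verdict came back), with the red tag, timer and bottles where they were.

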